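Count the gaps and push the carton home

ROBOT

A 7-joint arm with a two-finger parallel gripper is mounted at the origin on the work surface. World frame = base frame: x ahead of the robot, y to its left, z up, the work surface at z = 0. Lengths are in m, angles in rad, forces in N, time in s.
With the tool pointing down it reaches from about 0.425 to 1.025 m from the base axis. Payload 9.4 kg.
Tool frame: the origin (TCP) lies midway between the tips of the shut fingers; the grasp point (between the pads) lies 19 mm behind it; z points along the fingers, x is the direction in which the jaws open and shut, and the axes are right-handed (so a half turn about z gives the same grasp; the last joint's range is limited). The gripper opens to 93 mm and grips with 3 to 60 N. Pads are 15 mm wide; open, the fingers measure 128 mm over their backs; the gripper's body (75 mm by 188 mm) begins 65 mm behind the grasp point.
Start: joints at [1.052, 0.599, -0.003, 1.599, 0.002, 0.943, -0.08], TCP at [0.31, -0.655, 0.219] pointing down, gripper open.
Joint ranges: [-2.57, 2.57], [-0.35, 1.97], [-1.29, 1.29], [0.11, 2.56], [-1.05, 4.19], [0.11, 1.86], [-2.63, 2.63]. Speed limits (rad/s): [2.22, 2.22, 3.01, 3.01, 3.14, 3.14, 3.14].

INTERFACE

Orientations are given as a unit quaternion [w, x, y, z].
In Python, from workcell import ctrl, optics gives the robot as it stands. The module is installed in compiled form; this text tells all that it offers.
- The arm moves only by the tool carry_out, never from a script. Its argument "series" is one flat list of numbers, 5 for each row, row after row: the shift along the tool's x, y, z in cm, then the turn about the tool's z in rad, then the closure, from 0 (fully open) to 1 (shut). A call has 1 to 12 rows; each row is the pose to reach, as a shift and turn from the pose commanded when the call began, along the tool's axes at that moment; what a row does not reach only later rows make up. A row lasts 1/8 s, in which the tool goes at most 62.5 mm and 10.7 degrees, less where a joint would pass 70% of its speed; a pose out of reach is approached as far as the arm can. A call with a gripper value outside its range is refused whole. The fingers move at their own pace and stop on an object; "force" is the grip in N (left out, the last holds). Time passes only in rows, so rows that repeat a pose let the fingers close. It gives the time, the measured TCP pose, the force and the opening at its end, in the units of the state.
- ctrl.read_state(): the state, without advancing time (a new reading comes with each control period).
- optics.snapshot(name): name is "scene" or "top"; returns the picture (400x640x3 uint8, red, green, blue); there is no depth.
- optics.camera_info(name): a dict with "fovy" (degrees; the focal length in pixels is half the picture's height over the tangent of half this angle, whatever the lens; pixels are square), "cx", "cy" (the principal point, pixels), "extrinsics" (4x4, takes a point from world to camera coordinates). Camera axes: x right, y down, z forward; pixel columns grow to the right and rows downward; lengths in m; the calibration is good to about 2 mm. A picture is of the moment at which its call begins. camera_info takes no time and is no camera call.
- ctrl.sign_off(): hands the job in, once; it reports no verdict.
The state is a dict: "clock": time; "joint_pos": joint angles; "qd": joint speeds; "tau": joint torques, N m; "tcp_pos": TCP position; "tool_rot": TCP orientation; "force": force on the tool from outside, world axes, zero at the start; "wrist_torque": the same for the moment, N m; "gripper_width": finger opening in m.
Only numpy, scipy, OpenCV 4.12 (cv2) and the standard library are available. Lean on these libraries where they do the work, as an engineer would, in place of code of your own. Each camera call takes 0.05 s, during which the arm holds its last target.

TASK

With the fingers closed and pointing down, press the fingertips down on the white rail over the first gap at the yellow-knob end and, keeping the rail pressed down, run them along it counting the gaps; stop over the third gap, without pressing the rail beyond it, and lift off. Then push the red carton along the bench, without lifting or tipping it, end first into that third gap until it is fully home against the back stop. Leave the other cartons, the jar and the bottles where they are.

Things in the scene. Friction and masses are not known exactly. Their poses are not given: they have to be found in the camera images.
- rack: Fixed divider rack, white dividers, blue end blocks and back stop, 358 mm wide, 50 high. Origin at bench level, z up, x into the gaps, y along their row. 7 gaps, centres y = -126, -84, -42, 0, 42, 84, 126 mm, each 38 wide between 4 mm dividers with round noses; mouths at x = -25 mm, back stop at x = +30. No floor: things slide in on the bench. End blocks are 30 mm wide, solid.
- rail (a joint): White sprung rail over the rack's back stop, black tick over each divider: rack y = -147 to 147 mm, 16 mm wide, centre line at rack x = 33 mm, flat top 75 mm above the bench at rest. Joint 0 at rest, grows as pressed down, to at most 0.008 (8 mm); gives from about 2 N, 5 N at 4 mm, springs back. Counts as pressed from 1 mm down.
- start_knob: Yellow round knob, 26 mm across and 20 mm high, fixed on one of the rack's end blocks (rack x = 6 mm, y = +164 or -164 mm). Gaps are counted from this end. Origin at the centre of its underside.
- end_knob: Dark grey round knob of the same size on the rack's other end block. Origin at the centre of its underside.
- carton: Red soap carton with a white band, loose on the bench in front of the rack near one end: 60 mm long (its x), 28 mm wide (y), 45 mm high, 70 to 140 g. Origin at the centre of its underside. Fully home in a gap, its origin is at rack x = 0 and its near end stands 5 mm proud of the divider noses.
- jar: Pink jar with white lid, loose, 50 mm across, 55 mm high, standing in front of the rack near the end away from the red carton. Origin under its centre. Leave alone.
- rinse: Dark green bottle, loose, 60 mm across, 170 mm high, left of the rack. Origin under its centre. Leave alone.
- lotion: Pale pink bottle, loose, 60 mm across, 160 mm high, right of the rack. Origin under its centre. Leave alone.
- filed_a: Green soap carton, the red one's size, loose, already home in the first, middle or last gap of the rack. Origin at the centre of its underside. Leave alone.
- filed_b: White and blue soap carton, the red one's size, loose, already home in the first, middle or last gap of the rack. Origin at the centre of its underside. Leave alone.
- filed_c: Orange soap carton, the red one's size, loose, already home in the first, middle or last gap of the rack. Origin at the centre of its underside. Leave alone.
Things that resemble listed ones, but are neither listed nor needed, are in the scene too. What is shaped like the carton but purple or turquoise is not meant.

How it is judged:
By the outcome, as a careful person would: the job done as asked, in the order asked, and still so for the second after the job is handed in, with the robot touching nothing.
It also fails if it takes over 67 s, if anything falls off the work surface, if the arm or the gripper's body presses on something with over 40 N, if the wrist force passes 120 N, or if a joint passes its speed limit or range.

## Working session

There is one attempt and no reset: what is moved stays moved. The work goes in short steps, Python scripts to look and compute and a tool call to move; the robot and the scene stay as the last step left them, time stands still between calls to the robot, and variables do not carry over. Pictures are saved under pics/ and viewed, and the job is handed in when it is done.

Besides the shell and the picture viewer there is one more tool, called after "Request:" as name(argument=value, ...) on one line, values as JSON. carry_out: Moves the arm, as the interface text tells. Its arguments: {"type":"object","properties":{"series":{"type":"array"},"force":{"type":"number"}},"required":["series"]}

```bash
mkdir -p pics; ls
python3 - <<'E'
from workcell import ctrl, optics
import cv2
s=ctrl.read_state(); print(s)
for n in("scene","top"):
    im=optics.snapshot(n); cv2.imwrite(f"pics/{n}0.png",im[:,:,::-1]); print(optics.camera_info(n))
E
```

```text
pics
{'clock': 0.0, 'joint_pos': array([ 1.05228953,  0.60011779, -0.00255106,  1.60011622,  0.00181967,
        0.94292038, -0.07980634]), 'qd': array([8.80935884e-05, 6.31314234e-05, 1.68850459e-03, 3.17464820e-05,
       5.84493442e-05, 1.76843154e-04, 9.15652178e-05]), 'tau': array([ 3.71787719e-04, -7.65075374e+01,  1.49778362e+00, -2.52359194e+01,
       -5.23154601e-02,  1.69385865e-02,  1.21950375e-04]), 'tcp_pos': array([ 0.30976431, -0.65495121,  0.21777005]), 'tool_rot': array([-3.49889097e-04,  8.44877516e-01, -5.34959228e-01, -6.96982382e-04]), 'force': array([0.28087509, 0.36564046, 1.13990008]), 'wrist_torque': array([0.00985495, 0.01890087, 0.00273886]), 'gripper_width': 0.09287300209694459}
{'fovy': 54.90260724652568, 'cx': 321.8342992763454, 'cy': 195.97280034676666, 'extrinsics': array([[-0.15535563,  0.98784063, -0.00595965,  0.09177729],
       [ 0.76401983,  0.11632713, -0.63461934, -0.35443362],
       [-0.6262095 , -0.10314498, -0.7728019 ,  1.37842047],
       [ 0.        ,  0.        ,  0.        ,  1.        ]])}
{'fovy': 49.65349849533426, 'cx': 319.40196114829575, 'cy': 195.51849784485577, 'extrinsics': array([[-0.02595614, -0.99966213,  0.00137836, -0.00427047],
       [-0.98105278,  0.02520809, -0.19209372,  0.53494405],
       [ 0.19199407, -0.00633826, -0.98137562,  1.14440678],
       [ 0.        ,  0.        ,  0.        ,  1.        ]])}
```

View pics/scene0.png

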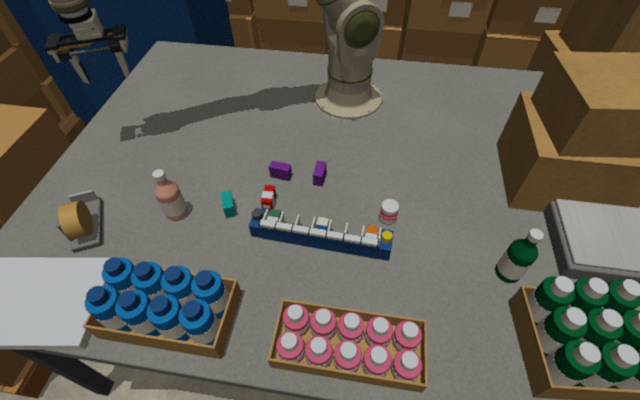

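View pics/top0.png

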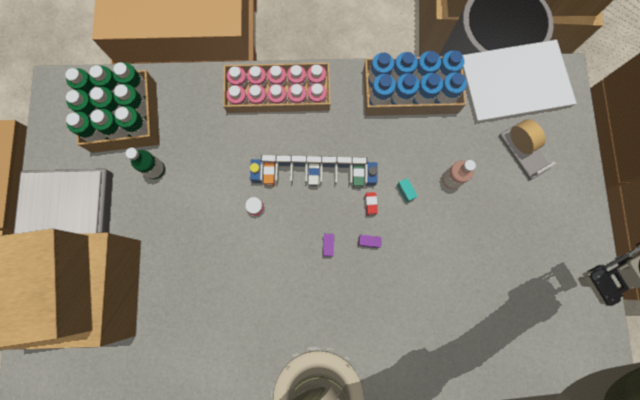

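The yellow knob is at the left end in the top view (254,168), and the orange, white/blue and green cartons are in the first, middle and last gaps. The red carton is at (371,204), the jar at (254,206), and the purple decoys are at (328,245) and (370,241). Next I'll measure these accurately.

Run:
```python
import cv2
a=cv2.imread("pics/top0.png")[140:260,235:425]; cv2.imwrite("pics/topz.png",cv2.resize(a,None,fx=4,fy=4,interpolation=cv2.INTER_CUBIC))
a=cv2.imread("pics/scene0.png")[150:270,215:405]; cv2.imwrite("pics/scenez.png",cv2.resize(a,None,fx=4,fy=4,interpolation=cv2.INTER_CUBIC))
```

```text
(no output)
```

View pics/topz.png

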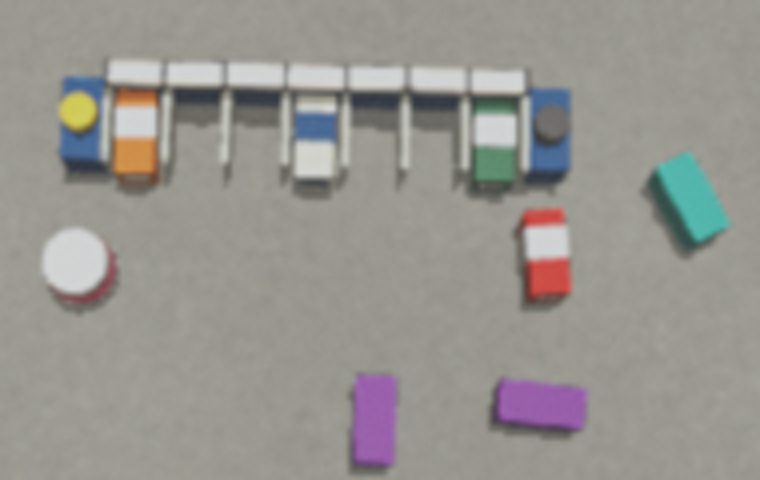

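View pics/scenez.png

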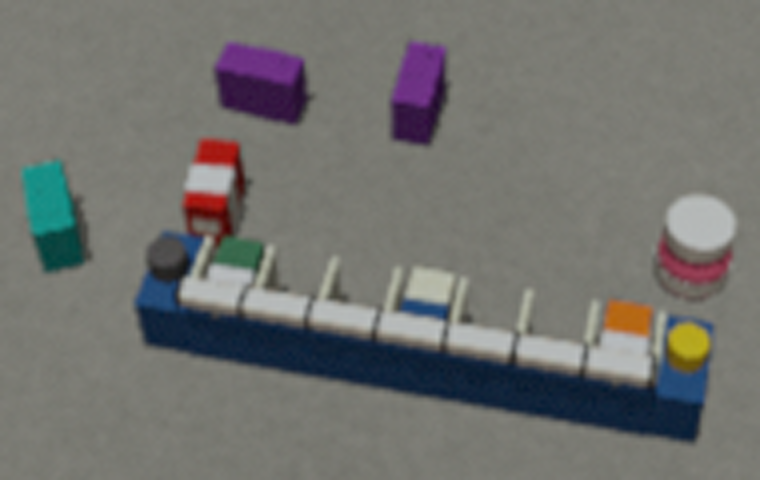

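Both crops agree: the free gaps are 2, 3, 5 and 6 counted from yellow, and gap 3 is the one just before the white/blue carton. The red carton stands in front of the grey-knob end.

```bash
cat > h.py <<'E'
import numpy as np,cv2
from workcell import ctrl,optics
def ray(n,u,v,z):
    c=optics.camera_info(n);f=200/np.tan(np.radians(c['fovy']/2));E=c['extrinsics'];R=E[:3,:3];t=E[:3,3]
    o=-R.T@t;d=R.T@np.array([(u-c['cx'])/f,(v-c['cy'])/f,1]);return o+d*(z-o[2])/d[2]
def proj(n,p):
    c=optics.camera_info(n);f=200/np.tan(np.radians(c['fovy']/2));E=c['extrinsics'];q=E[:3,:3]@np.array(p)+E[:3,3]
    return np.array([f*q[0]/q[2]+c['cx'],f*q[1]/q[2]+c['cy']])
def box(m):
    # subpixel blob: hull of blob as min-area rect on 4x upsample
    cs,_=cv2.findContours(m.astype('uint8'),cv2.RETR_EXTERNAL,cv2.CHAIN_APPROX_NONE)
    return max(cs,key=cv2.contourArea)
E
cat > meas.py <<'E'
from h import *
import sys
def big(im,x0,y0,x1,y1,k=4): return cv2.resize(im[y0:y1,x0:x1],None,fx=k,fy=k,interpolation=cv2.INTER_CUBIC)
def up(pt,x0,y0,k=4): return (np.array(pt)+.5)/k-.5+[x0,y0]
rois=dict(top=(235,140,425,260),scene=(215,150,405,270))
for n in("top","scene"):
    im=optics.snapshot(n); x0,y0,x1,y1=rois[n]; b=big(im,x0,y0,x1,y1); hsv=cv2.cvtColor(b,cv2.COLOR_RGB2HSV); H,S,V=[hsv[...,i].astype(int) for i in range(3)]
    ms=dict(yellow=((abs(H-29)<6)&(S>150)&(V>110),.068),
      red=(((H<6)|(H>174))&(S>150)&(V>120),.045), orange=((abs(H-14)<5)&(S>130)&(V>120),.045),purple=((abs(H-145)<15)&(S>100),.045))
    for k,(m,z) in ms.items():
        cs,_=cv2.findContours(m.astype('uint8'),cv2.RETR_EXTERNAL,cv2.CHAIN_APPROX_NONE)
        cs=[c for c in cs if cv2.contourArea(c)>60]
        if k=='red' and cs: cs=cs
        for c in cs:
            r=cv2.minAreaRect(c); w=[ray(n,*up(p,x0,y0),z)[:2].round(4).tolist() for p in cv2.boxPoints(r)]
            print(n,k,cv2.contourArea(c),'ctr',up(r[0],x0,y0).round(1),ray(n,*up(r[0],x0,y0),z)[:2].round(4),w)
    m=((S<45)&(V>185)).astype('uint8')
    cv2.imwrite(f"pics/m_{n}.png",m*255)
E
python3 meas.py
```

```text
top yellow 76.5 ctr [255.4 169.9] [0.6079 0.1568] [[0.6072, 0.1667], [0.6158, 0.1506], [0.6087, 0.1469], [0.6001, 0.1629]]
top red 1088.5 ctr [371.5 209.2] [ 0.4937 -0.1612] [[0.5038, -0.1473], [0.5059, -0.1738], [0.4836, -0.175], [0.4815, -0.1486]]
top red 280.0 ctr [370.1 193.8] [ 0.5372 -0.1595] [[0.5398, -0.1467], [0.5412, -0.172], [0.5345, -0.1722], [0.5331, -0.1469]]
top orange 1318.5 ctr [268.4 179.1] [0.5865 0.1237] [[0.5991, 0.1384], [0.5984, 0.1089], [0.5739, 0.109], [0.5747, 0.1384]]
top orange 388.0 ctr [268.8 164. ] [0.6304 0.1223] [[0.6274, 0.1371], [0.6368, 0.1363], [0.6335, 0.1075], [0.6241, 0.1083]]
top purple 3131.0 ctr [369.5 240.9] [ 0.4064 -0.1514] [[0.3974, -0.1202], [0.4244, -0.1248], [0.4153, -0.1828], [0.3885, -0.1778]]
top purple 2896.0 ctr [328.  244.7] [ 0.399 -0.038] [[0.3708, -0.0241], [0.4287, -0.0274], [0.4274, -0.0521], [0.3695, -0.0486]]
scene yellow 1114.0 ctr [386.8 235.4] [0.6191 0.1622] [[0.6208, 0.1465], [0.6, 0.1606], [0.6175, 0.1778], [0.6378, 0.1637]]
scene red 499.0 ctr [265.9 200. ] [ 0.5395 -0.1582] [[0.5459, -0.1707], [0.5336, -0.1729], [0.5331, -0.1456], [0.5454, -0.1436]]
scene red 787.0 ctr [269.  187.5] [ 0.4956 -0.1605] [[0.5061, -0.1726], [0.4861, -0.1763], [0.4851, -0.1483], [0.505, -0.1449]]
scene orange 1192.0 ctr [371.6 228.9] [0.5898 0.1259] [[0.6001, 0.1114], [0.5778, 0.1125], [0.5793, 0.1405], [0.6015, 0.139]]
scene purple 5164.0 ctr [279.9 170. ] [ 0.427  -0.1459] [[0.4516, -0.1787], [0.3892, -0.1827], [0.4019, -0.1122], [0.463, -0.1108]]
scene purple 3853.0 ctr [319.1 172.6] [ 0.4204 -0.0343] [[0.4634, -0.0508], [0.37, -0.0515], [0.3753, -0.017], [0.4679, -0.018]]
```

View pics/m_top.png

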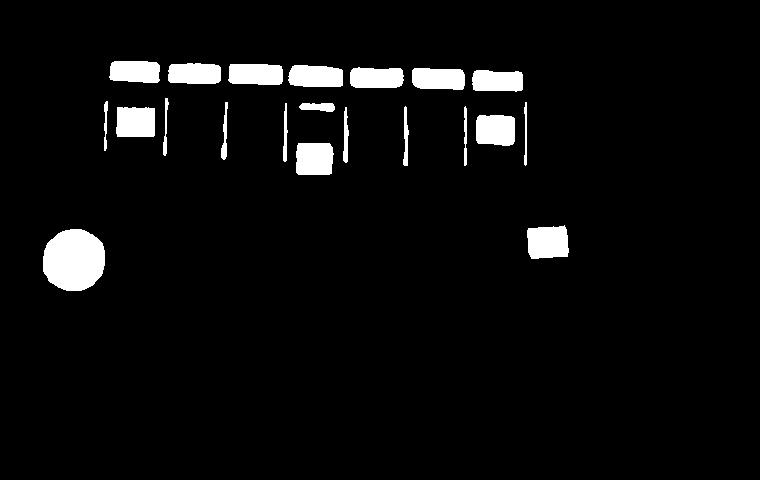

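```bash
cat > rail.py <<'E'
from meas import *
print('----')
C={}
for n in("top","scene"):
    x0,y0,_,_=rois[n]
    m=cv2.imread(f"pics/m_{n}.png",0)
    k,l,st,ce=cv2.connectedComponentsWithStats(m)
    L=[]
    for i in range(1,k):
        if st[i,4]>200:
            p=up(ce[i],x0,y0); w=ray(n,*p,.075); 
            w45=ray(n,*p,.045); print(n,st[i,4],st[i,2:4],p.round(1),'z75',w[:2].round(4),'z45',w45[:2].round(4)); 
for n in("top","scene"):
    E=optics.camera_info(n)['extrinsics'];print(n,(-E[:3,:3].T@E[:3,3]).round(3))
E
python3 rail.py | sed -n '/----/,$p'
```

```text
----
top 1009 [51 22] [268.3 157.4] z75 [0.6409 0.1203] z45 [0.6496 0.1237]
top 1030 [53 21] [283.2 157.9] z75 [0.6384 0.0792] z45 [0.6471 0.0815]
top 1074 [55 21] [298.5 158.1] z75 [0.6368 0.0371] z45 [0.6455 0.0383]
top 1083 [54 22] [313.5 158.6] z75 [ 0.6342 -0.0042] z45 [ 0.6428 -0.0041]
top 1027 [54 21] [328.7 159. ] z75 [ 0.6321 -0.0461] z45 [ 0.6406 -0.047 ]
top 1053 [53 22] [344.2 159.2] z75 [ 0.6304 -0.0889] z45 [ 0.6389 -0.0909]
top 988 [51 22] [358.9 159.8] z75 [ 0.6277 -0.1293] z45 [ 0.6361 -0.1324]
top 208 [ 7 58] [290.7 173.2] z75 [0.5944 0.0589] z45 [0.6019 0.0608]
top 250 [36  9] [314.1 166.3] z75 [ 0.6125 -0.0054] z45 [ 0.6205 -0.0053]
top 1130 [39 30] [268.5 170.1] z75 [0.6049 0.12  ] z45 [0.6127 0.1234]
top 213 [ 6 56] [321.  173.9] z75 [ 0.5904 -0.0238] z45 [ 0.5979 -0.0241]
top 215 [ 6 59] [336.  174.1] z75 [ 0.5887 -0.0649] z45 [ 0.5961 -0.0663]
top 1123 [39 31] [358.4 172. ] z75 [ 0.593  -0.1266] z45 [ 0.6005 -0.1297]
top 1148 [37 32] [313.1 179.3] z75 [ 0.5758 -0.0019] z45 [ 0.5829 -0.0017]
top 1223 [42 34] [371.5 200.1] z75 [ 0.5139 -0.1585] z45 [ 0.5193 -0.1624]
top 3106 [62 62] [253.  204.5] z75 [0.5099 0.1619] z45 [0.5153 0.1664]
scene 482 [39 18] [266.8 194.3] z75 [ 0.5434 -0.1511] z45 [ 0.5197 -0.1606]
scene 396 [55 20] [283.4 225.4] z75 [ 0.6329 -0.0872] z45 [ 0.6127 -0.0943]
scene 436 [54 21] [300.4 228.3] z75 [ 0.6351 -0.0449] z45 [ 0.615  -0.0503]
scene 247 [34 17] [320.6 231.8] z75 [0.6375 0.0048] z45 [0.6175 0.0014]
scene 260 [39 15] [370.7 235.3] z75 [0.6293 0.124 ] z45 [0.609  0.1252]
scene 448 [57 21] [352.3 237.4] z75 [0.642  0.0815] z45 [0.6222 0.081 ]
top [ 0.305 -0.011  1.226]
scene [1.148 0.093 0.841]
```

View pics/m_scene.png

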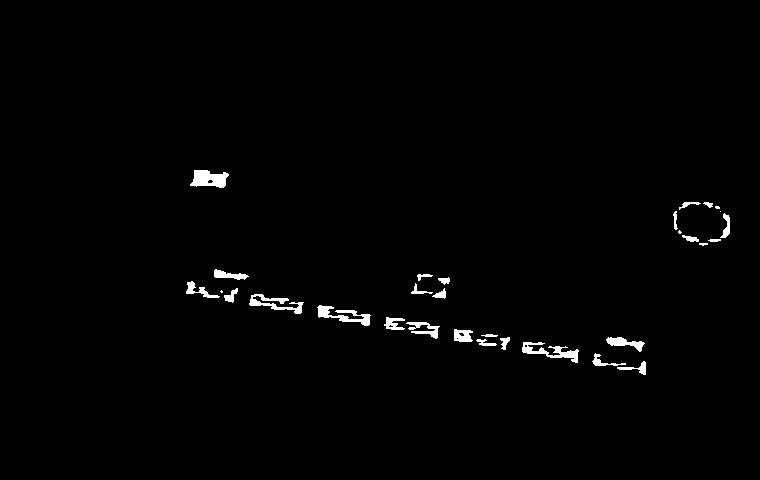

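```bash
cat >> h.py <<'E'
from scipy.spatial.transform import Rotation as Ro
PSI=-0.051; ORG=np.array([.603,-.0025])
def r2w(x,y): c,s=np.cos(PSI),np.sin(PSI); return ORG+[c*x-s*y,s*x+c*y]
def w2r(p): c,s=np.cos(PSI),np.sin(PSI); d=np.array(p)[:2]-ORG; return np.array([c*d[0]+s*d[1],-s*d[0]+c*d[1]])
def rot():
    q=ctrl.read_state()['tool_rot']; return Ro.from_quat(np.r_[q[1:],q[0]]).as_matrix()
def ang(): R=rot(); return np.arctan2(R[1,0],R[0,0])
def plan(p,a):
    s=ctrl.read_state(); d=rot().T@(np.array(p)-s['tcp_pos'])*100
    t=-(a-ang()); t=(t+np.pi)%(2*np.pi)-np.pi
    print('shift cm',d.round(2),'turn',round(t,3))
def st():
    s=ctrl.read_state(); print('t',round(s['clock'],3),'tcp',s['tcp_pos'].round(4),'rack',w2r(s['tcp_pos']).round(4),'ang-psi',round(ang()-PSI,4),'F',s['force'].round(1),'w',round(s['gripper_width'],4),'q',s['joint_pos'].round(2))
E
python3 -c "
from h import *
st();g=r2w(.033,.126);print(g,r2w(.033,.042));plan([*g,.12],PSI)"
```

```text
t 0.3 tcp [ 0.3099 -0.6553  0.2183] rack [-0.2595 -0.6669] ang-psi -1.0781 F [-0.6 -0.1 -0.3] w 0.0934 q [ 1.05  0.6  -0.    1.6   0.    0.94 -0.08]
[0.64238031 0.1216539 ] [0.63809816 0.03776312]
shift cm [-56.02 -63.28   9.86] turn -1.078
```

Request:
carry_out(series=[-56,-63.3,0,-1.078,1,-56,-63.3,0,-1.078,1,-56,-63.3,0,-1.078,1,-56,-63.3,0,-1.078,1,-56,-63.3,0,-1.078,1,-56,-63.3,0,-1.078,1,-56,-63.3,0,-1.078,1,-56,-63.3,0,-1.078,1,-56,-63.3,0,-1.078,1,-56,-63.3,0,-1.078,1,-56,-63.3,0,-1.078,1,-56,-63.3,0,-1.078,1])

```text
clock: 1.8
tcp_pos: [0.606, 0.0358, 0.2188]
tool_rot: [0.0, 1.0, -0.026, 0.0]
force: [0.0, -0.4, 0.5]
gripper_width: 0.0001
```

```bash
python3 -c "
from h import *
st();g=r2w(.033,.126);plan([*g,.12],PSI)"
```

```text
t 1.8 tcp [0.606  0.0358 0.2188] rack [0.001  0.0384] ang-psi -0.0002 F [ 0.  -0.4  0.5] w 0.0001 q [ 0.09  0.48 -0.36  1.86  0.22  0.84 -0.42]
shift cm [ 3.19 -8.76  9.87] turn -0.0
```

Request:
carry_out(series=[3.2,-8.8,0,0,1,3.2,-8.8,4,0,1,3.2,-8.8,9,0,1,3.2,-8.8,11.5,0,1,3.2,-8.8,11.5,0,1,3.2,-8.8,11.5,0,1])

```text
clock: 2.55
tcp_pos: [0.6424, 0.1204, 0.1047]
tool_rot: [-0.0, 1.0, -0.026, 0.001]
force: [0.2, -0.3, 1.2]
gripper_width: 0.0002
```

```bash
python3 -c "
from h import *
for n in('top','scene'):
    im=optics.snapshot(n)
    x0,y0,x1,y1=(235,110,425,230) if n=='top' else (215,150,405,270)
    cv2.imwrite(f'pics/{n}1.png',cv2.resize(im[y0:y1,x0:x1,::-1],None,fx=4,fy=4,interpolation=cv2.INTER_CUBIC))
    p=ctrl.read_state()['tcp_pos']; print(n,proj(n,p),(proj(n,p)-[x0,y0])*4)
st();g=r2w(.033,.126);plan([*g,.08],PSI)"
```

```text
top [266.96518856 153.66893223] [127.86075425 174.67572891]
scene [369.92678335 232.53003392] [619.70713341 330.12013567]
t 2.65 tcp [0.6426 0.1204 0.1052] rack [0.0333 0.1247] ang-psi -0.0003 F [-0.7  0.6  0. ] w 0.0006 q [-0.07  0.66 -0.3   1.85  0.3   0.67 -0.61]
shift cm [-0.04 -0.13  2.52] turn -0.0
```

View pics/scene1.png

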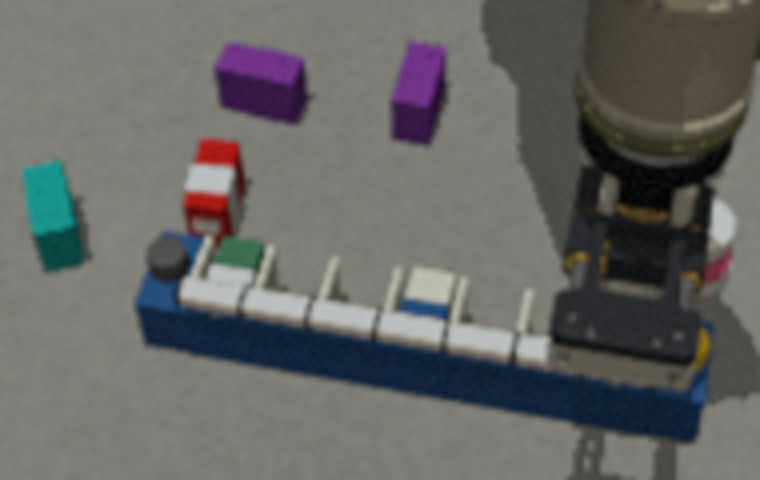

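View pics/top1.png

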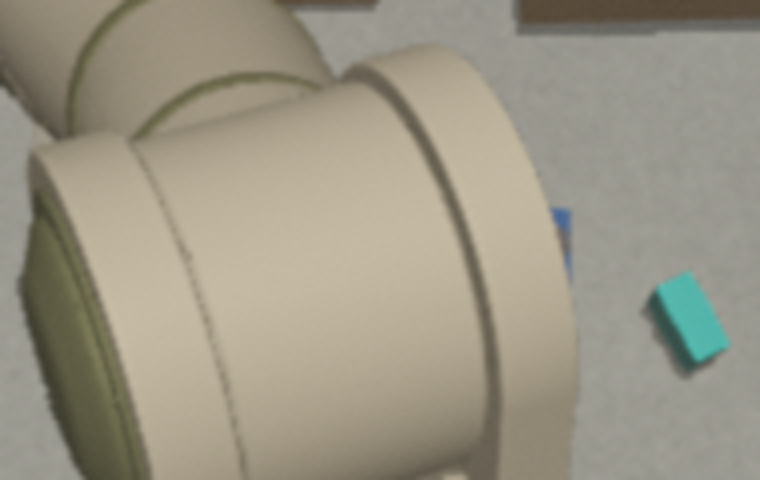

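The fingers are shut above the first gap. Their tips are hidden behind the gripper body in the scene view, around (370,232). I'll lower onto the rail and use the force reading to confirm contact.

Request:
carry_out(series=[0,-0.1,1,0,1,0,-0.1,2,0,1,0,-0.1,2.7,0,1,0,-0.1,3.1,0,1,0,-0.1,3.4,0,1,0,-0.1,3.5,0,1,0,-0.1,3.5,0,1])

```text
clock: 3.52
tcp_pos: [0.6415, 0.1212, 0.0688]
tool_rot: [0.0, 1.0, -0.025, -0.0]
force: [-2.6, -1.1, 5.8]
gripper_width: 0.0006
```

```bash
python3 -c "
from h import *
st()"
```

```text
t 3.525 tcp [0.6415 0.1212 0.0688] rack [0.0322 0.1255] ang-psi 0.0001 F [-2.6 -1.1  5.8] w 0.0006 q [-0.09  0.71 -0.28  1.87  0.32  0.61 -0.63]
```

Request:
carry_out(series=[0,0.9,0,0,1,0,1.9,0,0,1,0,2.9,0,0,1,0,3.9,0,0,1,0,4.9,0,0,1,0,5.9,0,0,1,0,6.9,0,0,1,0,7.7,0,0,1,0,8.2,0,0,1,0,8.4,0,0,1,0,8.4,0,0,1])

```text
clock: 4.9
tcp_pos: [0.6386, 0.0386, 0.0694]
tool_rot: [-0.001, 1.0, -0.025, 0.001]
force: [1.1, 2.1, 5.4]
gripper_width: 0.0002
```

```bash
python3 -c "
from h import *
st()"
```

```text
t 4.9 tcp [0.6386 0.0386 0.0694] rack [0.0335 0.0429] ang-psi 0.0005 F [1.1 2.1 5.4] w 0.0002 q [ 0.04  0.69 -0.29  1.9   0.34  0.59 -0.52]
```

It's pressed at 5.4 N at rack y = 43 mm, which is the third gap. Now lifting straight off.

Request:
carry_out(series=[0,0,-1,0,1,0,0,-4,0,1,0,0,-8,0,1,0,0,-8,0,1])

```text
clock: 5.4
tcp_pos: [0.6391, 0.0374, 0.1519]
tool_rot: [-0.0, 1.0, -0.026, 0.002]
force: [0.1, -0.1, -0.3]
gripper_width: 0.0004
```

```bash
python3 -c "
from h import *
st();plan([*r2w(-.082,-.24),.149],PSI)"
```

```text
t 5.4 tcp [0.6391 0.0374 0.1519] rack [0.034  0.0417] ang-psi -0.0005 F [ 0.1 -0.1 -0.3] w 0.0004 q [ 0.08  0.59 -0.34  1.85  0.28  0.74 -0.47]
shift cm [-11.59  28.17   0.22] turn -0.0
```

Request:
carry_out(series=[-11.5,24.9,0,0,1,-11.5,24.9,0,0,1,-11.5,24.9,0,0,1,-11.5,24.9,0,0,1,-11.5,24.9,0,0,1,-11.5,24.9,0,0,1,-11.5,24.9,0,0,1,-11.5,24.9,4,0,1,-11.5,24.9,8,0,1,-11.5,24.9,9,0,1])

```text
clock: 6.65
tcp_pos: [0.5096, -0.2033, 0.0567]
tool_rot: [-0.001, 1.0, -0.024, -0.002]
force: [0.4, -0.7, 0.1]
gripper_width: -0.0
```

```bash
python3 -c "
from h import *
st();plan([*r2w(-.081,-.207),.010],PSI)
n='scene';im=optics.snapshot(n)
cv2.imwrite(f'pics/{n}2.png',cv2.resize(im[130:270,180:370,::-1],None,fx=4,fy=4,interpolation=cv2.INTER_CUBIC))"
```

```text
t 6.65 tcp [ 0.5096 -0.2033  0.0567] rack [-0.083  -0.2053] ang-psi 0.003 F [ 0.4 -0.7  0.1] w -0.0 q [ 0.47  0.64 -0.28  2.11  0.4   0.44 -0.17]
shift cm [0.22 0.18 4.67] turn 0.003
```

View pics/scene2.png

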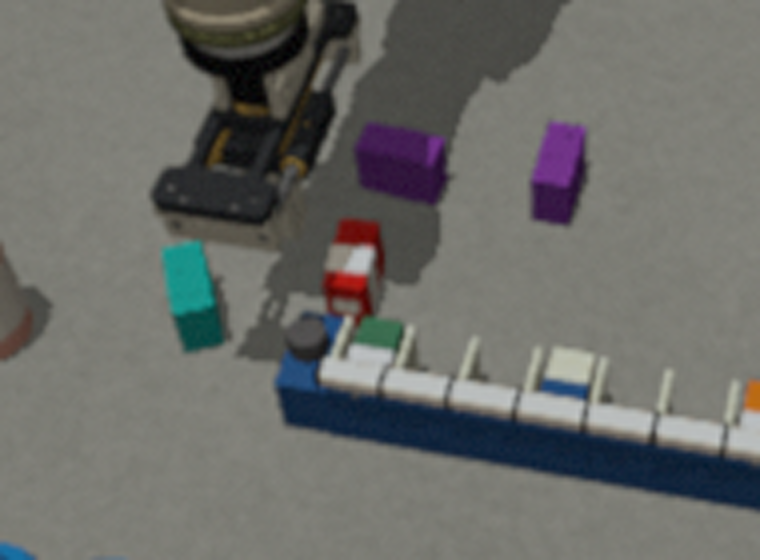

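The view shows the red carton at about (269,197) full-frame and untouched, and the gripper is clear of the turquoise one. Next I'll descend beside it and start the sideways push.

Request:
carry_out(series=[0.2,0.2,2.5,0.003,1,0.2,0.2,4.4,0.003,1,0.2,0.2,4.7,0.003,1,0.2,-0.8,4.7,0.003,1,0.2,-1.6,4.7,0.003,1,0.2,-2.4,4.7,0.003,1,0.2,-3.2,4.7,0.003,1,0.2,-4,4.7,0.003,1,0.2,-4.6,4.7,0.003,1,0.2,-4.8,4.7,0.003,1,0.2,-4.8,4.7,0.003,1])

```text
clock: 8.07
tcp_pos: [0.5144, -0.1575, 0.0115]
tool_rot: [-0.0, 1.0, -0.027, -0.0]
force: [-0.5, -0.9, 0.2]
gripper_width: 0.0005
```

```bash
python3 -c "
from h import *
st();plan([*r2w(-.081,.0205),.010],PSI)
n='scene';im=optics.snapshot(n)
cv2.imwrite(f'pics/{n}3.png',cv2.resize(im[130:270,180:370,::-1],None,fx=4,fy=4,interpolation=cv2.INTER_CUBIC))"
```

```text
t 8.075 tcp [ 0.5144 -0.1575  0.0115] rack [-0.0806 -0.1593] ang-psi -0.0028 F [-0.5 -0.9  0.2] w 0.0005 q [ 0.32  0.71 -0.19  2.16  0.42  0.31 -0.28]
shift cm [ -0.09 -17.98   0.16] turn -0.003
```

View pics/scene3.png

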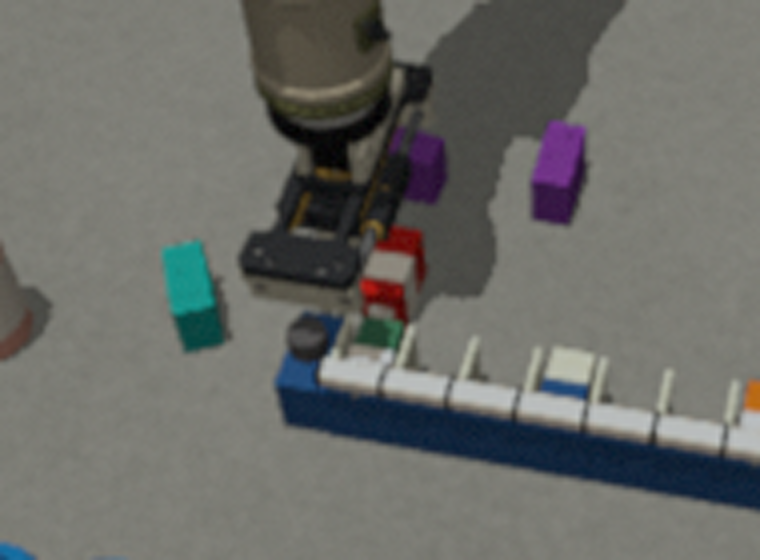

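The carton now leads the finger at about (278,198) and is turning square. I'll carry on with the push.

Request:
carry_out(series=[-0.1,-0.8,0.1,0,1,-0.1,-2,0.1,0,1,-0.1,-3.2,0.1,0,1,-0.1,-4.4,0.1,0,1,-0.1,-5.6,0.1,0,1,-0.1,-6.8,0.1,0,1,-0.1,-8,0.1,0,1,-0.1,-9.2,0.1,0,1,-0.1,-10.4,0.1,0,1,-0.1,-11.4,0.1,0,1,-0.1,-12,0.1,0,1,-0.1,-12.2,0.1,0,1])

```text
clock: 9.62
tcp_pos: [0.52, -0.0354, 0.0106]
tool_rot: [0.0, 1.0, -0.027, -0.0]
force: [0.4, -1.2, 0.8]
gripper_width: 0.0005
```

```bash
python3 -c "
from h import *
st();plan([*r2w(-.081,.0205),.010],PSI)
n='scene';im=optics.snapshot(n)
cv2.imwrite(f'pics/{n}4.png',cv2.resize(im[130:270,220:410,::-1],None,fx=4,fy=4,interpolation=cv2.INTER_CUBIC))"
```

```text
t 9.625 tcp [ 0.52   -0.0354  0.0106] rack [-0.0813 -0.0371] ang-psi -0.0027 F [ 0.4 -1.2  0.8] w 0.0005 q [ 0.06  0.7  -0.15  2.2   0.37  0.26 -0.46]
shift cm [ 0.01 -5.76  0.06] turn -0.003
```

View pics/scene4.png

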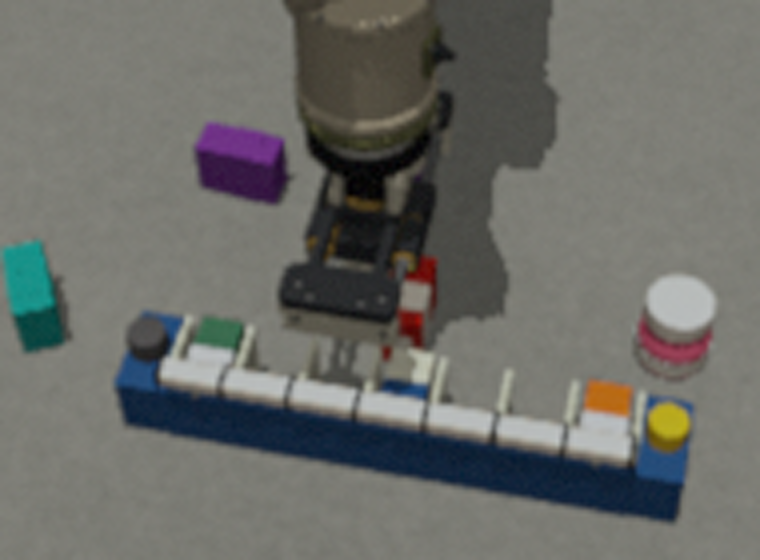

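The carton is still ahead of the finger at about (324,205). I'll push a bit short of the gap line, back off and measure.

Request:
carry_out(series=[0,-0.8,0,0,1,0,-1.8,0,0,1,0,-2.8,0,0,1,0,-3.8,0,0,1,0,-4.7,0,0,1,0,-5.2,0,0,1,0,-5.4,0,0,1,0,-5.4,0,0,1,0,-4,0,0,1,0,0,0,0,1])

```text
clock: 10.92
tcp_pos: [0.5203, -0.0354, 0.0106]
tool_rot: [-0.0, 1.0, -0.025, 0.0]
force: [1.1, -0.2, 0.2]
gripper_width: 0.0007
```

Request:
carry_out(series=[0,0,-5,0,1,0,5,-11,0,1,0,11,-13,0,1,0,17,-13,0,1,0,23,-13,0,1,0,29,-13,0,1,0,32,-13,0,1,0,32,-13,0,1])

```text
clock: 11.92
tcp_pos: [0.5002, -0.3602, 0.1401]
tool_rot: [0.001, 1.0, -0.03, -0.001]
force: [-0.3, 0.1, 0.3]
gripper_width: 0.0001
```

```bash
python3 -c "
from h import *
st()"; python3 rail.py | grep -E "red|----|z75|tcp"; python3 -c "
from h import *
for n in('top','scene'):
    im=optics.snapshot(n)
    x0,y0,x1,y1=(235,140,425,260) if n=='top' else (215,150,405,270)
    cv2.imwrite(f'pics/{n}5.png',cv2.resize(im[y0:y1,x0:x1,::-1],None,fx=4,fy=4,interpolation=cv2.INTER_CUBIC))"
```

```text
t 11.925 tcp [ 0.5002 -0.3602  0.1401] rack [-0.0845 -0.3625] ang-psi -0.01 F [-0.3  0.1  0.3] w 0.0001 q [ 0.76  0.58 -0.34  1.91  0.29  0.7   0.19]
top red 979.0 ctr [298.2 207. ] [0.5051 0.0413] [[0.5163, 0.0532], [0.5157, 0.0289], [0.494, 0.0294], [0.4946, 0.0535]]
top red 258.5 ctr [298.6 191.8] [0.5481 0.0395] [[0.5459, 0.0516], [0.5521, 0.0512], [0.5502, 0.0273], [0.544, 0.0278]]
scene red 557.0 ctr [340.2 212.5] [0.5508 0.0421] [[0.5562, 0.0284], [0.5434, 0.0285], [0.5454, 0.0559], [0.5582, 0.0555]]
scene red 875.5 ctr [343.2 199.7] [0.5074 0.0444] [[0.5167, 0.0309], [0.4965, 0.0308], [0.498, 0.058], [0.5181, 0.0578]]
----
top 1103 [52 23] [268.3 157.4] z75 [0.641  0.1203] z45 [0.6498 0.1237]
top 1119 [55 22] [283.1 157.9] z75 [0.6385 0.0793] z45 [0.6472 0.0817]
top 1178 [56 23] [298.5 158. ] z75 [0.6369 0.0371] z45 [0.6456 0.0383]
top 1192 [56 24] [313.5 158.6] z75 [ 0.6343 -0.0043] z45 [ 0.6429 -0.0042]
top 1089 [55 21] [328.7 158.9] z75 [ 0.6323 -0.0461] z45 [ 0.6409 -0.0471]
top 1165 [55 24] [344.2 159.2] z75 [ 0.6305 -0.0889] z45 [ 0.639 -0.091]
top 1085 [52 23] [358.8 1
[... 1097 characters left out ...]
0.5314 0.1648] z45 [0.5072 0.1676]
scene 747 [41 27] [341.4 206.6] z75 [0.5543 0.0445] z45 [0.5311 0.0426]
scene 1067 [67 36] [268.7 221.2] z75 [ 0.626  -0.1254] z45 [ 0.6055 -0.134 ]
scene 813 [41 29] [322.2 220.9] z75 [0.6053 0.0035] z45 [0.5841 0.    ]
scene 748 [58 23] [283.5 225.4] z75 [ 0.6327 -0.0871] z45 [ 0.6125 -0.0941]
scene 781 [58 24] [300.3 228.3] z75 [ 0.6349 -0.0451] z45 [ 0.6148 -0.0505]
scene 788 [58 25] [317.5 231.2] z75 [ 0.637  -0.0029] z45 [ 0.617  -0.0066]
scene 811 [59 24] [334.7 234.2] z75 [0.6392 0.039 ] z45 [0.6193 0.0369]
scene 1370 [56 43] [370.  238.4] z75 [0.6386 0.1228] z45 [0.6186 0.124 ]
scene 821 [58 24] [352.2 237.2] z75 [0.6416 0.0811] z45 [0.6217 0.0806]
```

View pics/scene5.png

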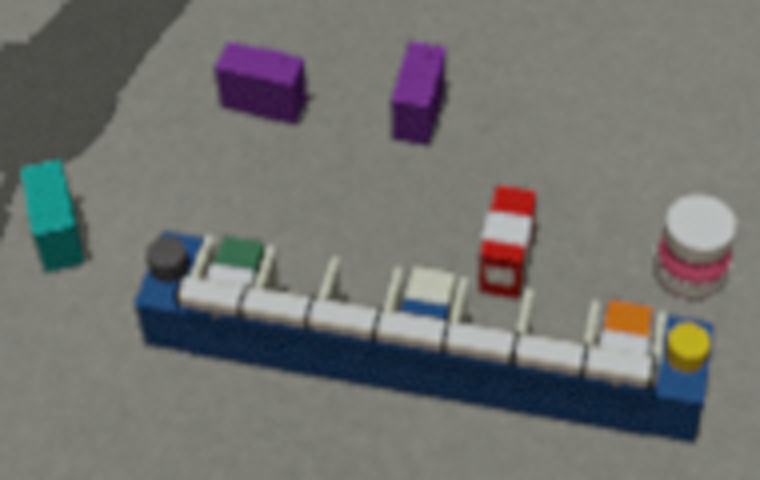

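View pics/top5.png

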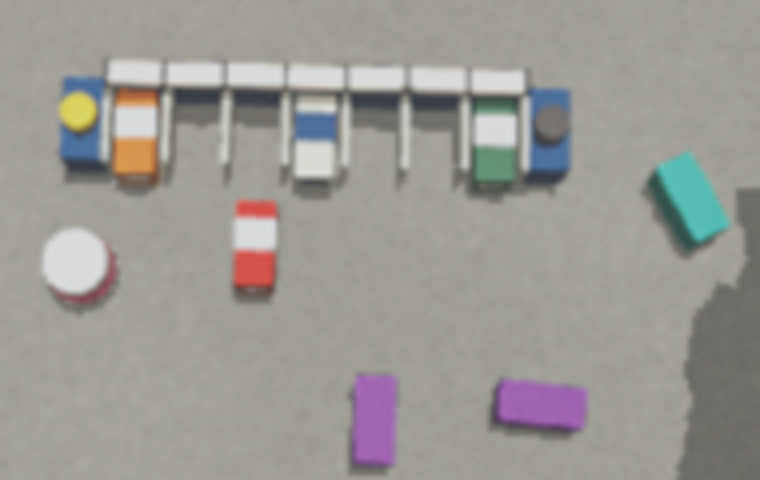

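The red carton is standing square in front of gap 3: top view (298,199), between the dividers at columns 291 and 306. By the cameras it's at about rack (-81, +40) mm, 2 mm off the gap centre with 5 mm of play each side. I'll turn the fingers 90° to get a wide face and go behind it.

```bash
python3 -c "
from h import *
st();plan([*r2w(-.130,.041),.14],PSI-np.pi/2)"
```

```text
t 12.125 tcp [ 0.5025 -0.3542  0.1406] rack [-0.0824 -0.3564] ang-psi -0.0018 F [ 0.7  1.  -0.4] w 0.0003 q [ 0.75  0.58 -0.34  1.91  0.29  0.7   0.18]
shift cm [ -4.83 -39.73   0.08] turn 1.569
```

Request:
carry_out(series=[-4.8,-39.7,0,1.569,1,-4.8,-39.7,0,1.569,1,-4.8,-39.7,0,1.569,1,-4.8,-39.7,0,1.569,1,-4.8,-39.7,0,1.569,1,-4.8,-39.7,0,1.569,1,-4.8,-39.7,0,1.569,1,-4.8,-39.7,0,1.569,1,-4.8,-39.7,0,1.569,1,-4.8,-39.7,2,1.569,1,-4.8,-39.7,5,1.569,1,-4.8,-39.7,6,1.569,1])

```text
clock: 13.62
tcp_pos: [0.4751, 0.0448, 0.0797]
tool_rot: [-0.001, -0.689, 0.725, 0.001]
force: [0.4, 0.2, 0.1]
gripper_width: 0.0007
```

```bash
python3 -c "
from h import *
st();plan([*r2w(-.130,.041),.012],PSI-np.pi/2)"
```

```text
t 13.625 tcp [0.4751 0.0448 0.0797] rack [-0.1302  0.0407] ang-psi -1.5698 F [0.4 0.2 0.1] w 0.0007 q [-0.28  0.54  0.1   2.28 -0.16  0.33 -1.66]
shift cm [-0.03 -0.03  6.77] turn 0.001
```

Request:
carry_out(series=[0,0,2.5,0,1,0,0,5,0,1,0,0,6.5,0,1,0,0,6.6,0,1,0,0,6.6,0,1])

```text
clock: 14.25
tcp_pos: [0.4764, 0.0439, 0.0152]
tool_rot: [0.0, -0.688, 0.725, -0.0]
force: [0.1, 0.6, -0.3]
gripper_width: 0.0008
```

```bash
python3 -c "
from h import *
st();plan([*r2w(-.0385,.041),.012],PSI-np.pi/2)"
```

```text
t 14.25 tcp [0.4764 0.0439 0.0152] rack [-0.1288  0.0398] ang-psi -1.5718 F [ 0.1  0.6 -0.3] w 0.0008 q [-0.24  0.67  0.05  2.31 -0.19  0.17 -1.65]
shift cm [-0.13 -9.03  0.32] turn -0.001
```

Request:
carry_out(series=[-0.1,-0.5,0.2,0,1,-0.1,-1.1,0.2,0,1,-0.1,-1.7,0.2,0,1,-0.1,-2.3,0.2,0,1,-0.1,-2.9,0.2,0,1,-0.1,-3.5,0.2,0,1,-0.1,-4.1,0.2,0,1,-0.1,-4.7,0.2,0,1,-0.1,-5.2,0.2,0,1,-0.1,-5.5,0.2,0,1,-0.1,-5.5,0.2,0,1])

```text
clock: 15.62
tcp_pos: [0.5315, 0.0419, 0.0126]
tool_rot: [0.0, -0.688, 0.725, -0.0]
force: [-0.3, -0.6, 0.4]
gripper_width: 0.0004
```

```bash
python3 -c "
from h import *
st();plan([*r2w(-.0385,.041),.012],PSI-np.pi/2)
n='scene';im=optics.snapshot(n)
cv2.imwrite(f'pics/{n}6.png',cv2.resize(im[150:270,235:425,::-1],None,fx=4,fy=4,interpolation=cv2.INTER_CUBIC))"
```

```text
t 15.625 tcp [0.5315 0.0419 0.0126] rack [-0.0737  0.0407] ang-psi -1.5721 F [-0.3 -0.6  0.4] w 0.0004 q [-0.23  0.7   0.07  2.19 -0.17  0.26 -1.64]
shift cm [-0.04 -3.52  0.06] turn -0.001
```

View pics/scene6.png

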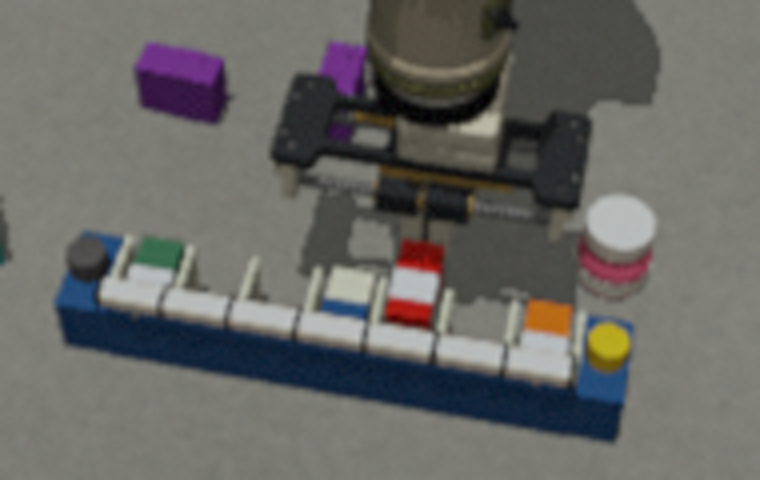

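The carton is entering gap 3 at about (339,218) without touching the dividers. Now pushing home with a slow finish.

Request:
carry_out(series=[0,-0.5,0,0,1,0,-1.1,0,0,1,0,-1.7,0,0,1,0,-2.3,0,0,1,0,-2.7,0,0,1,0,-3,0,0,1,0,-3.2,0,0,1,0,-3.2,0,0,1])

```text
clock: 16.68
tcp_pos: [0.5633, 0.0402, 0.0126]
tool_rot: [0.0, -0.688, 0.725, -0.0]
force: [0.7, -0.1, 0.2]
gripper_width: 0.0004
```

Request:
carry_out(series=[0,-0.1,0,0,1,0,-0.2,0,0,1,0,-0.2,0,0,1])

```text
clock: 17.05
tcp_pos: [0.5645, 0.0401, 0.0126]
tool_rot: [-0.0, -0.688, 0.725, 0.0]
force: [-2.1, 0.6, 1.5]
gripper_width: 0.0005
```

```bash
python3 -c "
from h import *
st()
n='scene';im=optics.snapshot(n)
cv2.imwrite(f'pics/{n}7.png',cv2.resize(im[150:270,235:425,::-1],None,fx=4,fy=4,interpolation=cv2.INTER_CUBIC))"
```

```text
t 17.05 tcp [0.5645 0.0401 0.0126] rack [-0.0406  0.0406] ang-psi -1.5718 F [-2.1  0.6  1.5] w 0.0005 q [-0.22  0.72  0.08  2.11 -0.16  0.32 -1.63]
```

View pics/scene7.png

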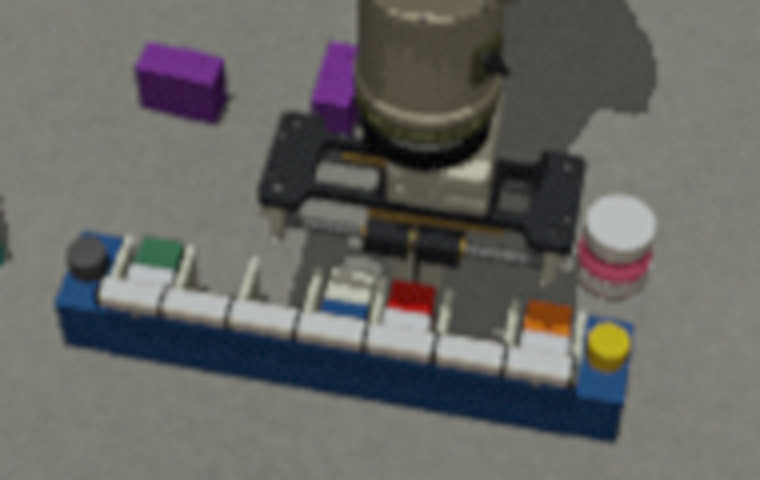

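The carton is nearly level with its neighbours, and the force is just starting to rise. I'll creep on until the back stop clearly resists.

Request:
carry_out(series=[0,-0.1,0,0,1,0,-0.2,0,0,1,0,-0.2,0,0,1])

```text
clock: 17.48
tcp_pos: [0.5644, 0.0401, 0.0124]
tool_rot: [-0.002, -0.689, 0.725, 0.002]
force: [-8.4, 0.6, 5.9]
gripper_width: 0.0002
```

TCP stopped while the command advanced 2 mm, and the force rose to 8.4 N, so the carton is against the stop. Backing straight off, then lifting clear for a check.

Request:
carry_out(series=[0,0.5,0,0,1,0,2,0,0,1,0,3.5,0,0,1,0,3.5,-5,0,1,0,3.5,-11,0,1,5,3.5,-14,0,1,11,3.5,-14,0,1,17,3.5,-14,0,1,23,3.5,-14,0,1,29,3.5,-14,0,1,34,3.5,-14,0,1,34,3.5,-14,0,1])

```text
clock: 18.98
tcp_pos: [0.5125, -0.302, 0.1524]
tool_rot: [-0.001, -0.686, 0.728, -0.001]
force: [-0.4, 0.7, -0.8]
gripper_width: 0.0002
```

```bash
python3 rail.py | grep -E "red|orange|z75"|grep top; python3 -c "
from h import *
st()
for n in('top','scene'):
    im=optics.snapshot(n)
    x0,y0,x1,y1=(235,140,425,260) if n=='top' else (215,150,405,270)
    cv2.imwrite(f'pics/{n}8.png',cv2.resize(im[y0:y1,x0:x1,::-1],None,fx=4,fy=4,interpolation=cv2.INTER_CUBIC))"
```

```text
top red 941.0 ctr [299.2 179.1] [0.5843 0.0371] [[0.5954, 0.0492], [0.5948, 0.0247], [0.5732, 0.0251], [0.5738, 0.0496]]
top red 207.5 ctr [299.6 164.1] [0.6277 0.0353] [[0.6257, 0.0474], [0.6312, 0.0471], [0.6296, 0.0231], [0.6241, 0.0235]]
top orange 1320.0 ctr [268.4 179.1] [0.5865 0.1237] [[0.5991, 0.1384], [0.5984, 0.1089], [0.5739, 0.109], [0.5747, 0.1384]]
top orange 379.5 ctr [268.9 163.6] [0.6314 0.1221] [[0.6361, 0.1362], [0.6354, 0.108], [0.6267, 0.108], [0.6274, 0.1362]]
top 1085 [52 23] [268.3 157.4] z75 [0.641  0.1203] z45 [0.6498 0.1237]
top 1085 [54 21] [283.2 157.9] z75 [0.6384 0.0793] z45 [0.647  0.0816]
top 1150 [56 22] [298.4 158. ] z75 [0.637  0.0372] z45 [0.6457 0.0384]
top 1147 [56 24] [313.4 158.6] z75 [ 0.6343 -0.0042] z45 [ 0.6429 -0.004 ]
top 1076 [54 21] [328.7 158.9] z75 [ 0.6323 -0.0462] z45 [ 0.6408 -0.0471]
top 1144 [55 24] [344.2 159.1] z75 [ 0.6306 -0.089 ] z45 [ 0.6391 -0.091 ]
top 1054 [52 22] [358.8 159.8] z75 [ 0.6275 -0.1293] z45 [ 0.636  -0.1324]
top 222 [ 6 61] [276.  171.3] z75 [0.6008 0.0994] z45 [0.6085 0.1023]
top 287 [ 9 60] [290.8 172.8]
[... 220 characters left out ...]
 0.6123 -0.0049] z45 [ 0.6203 -0.0048]
top 1163 [39 30] [268.4 170. ] z75 [0.605  0.1202] z45 [0.6128 0.1236]
top 1232 [43 32] [299.5 170.2] z75 [0.6022 0.0349] z45 [0.6099 0.0361]
top 279 [ 6 58] [321.  173.9] z75 [ 0.5905 -0.024 ] z45 [ 0.5979 -0.0243]
top 295 [ 6 61] [336.  174.1] z75 [ 0.5887 -0.065 ] z45 [ 0.596  -0.0665]
top 1158 [39 31] [358.4 172. ] z75 [ 0.5929 -0.1266] z45 [ 0.6005 -0.1296]
top 1242 [38 34] [313.2 179.3] z75 [ 0.5758 -0.0021] z45 [ 0.5829 -0.0018]
top 3229 [64 64] [253.  204.5] z75 [0.51   0.1619] z45 [0.5153 0.1664]
t 19.075 tcp [ 0.5136 -0.2973  0.1523] rack [-0.0742 -0.299 ] ang-psi -1.573 F [-0.3  1.  -0.1] w 0.0003 q [ 0.35  0.53  0.12  1.97 -0.1   0.65 -1.09]
```

View pics/scene8.png

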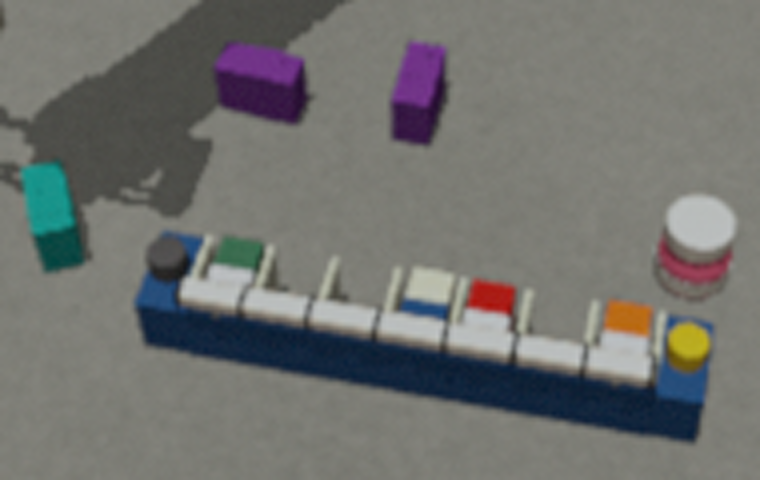

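View pics/top8.png

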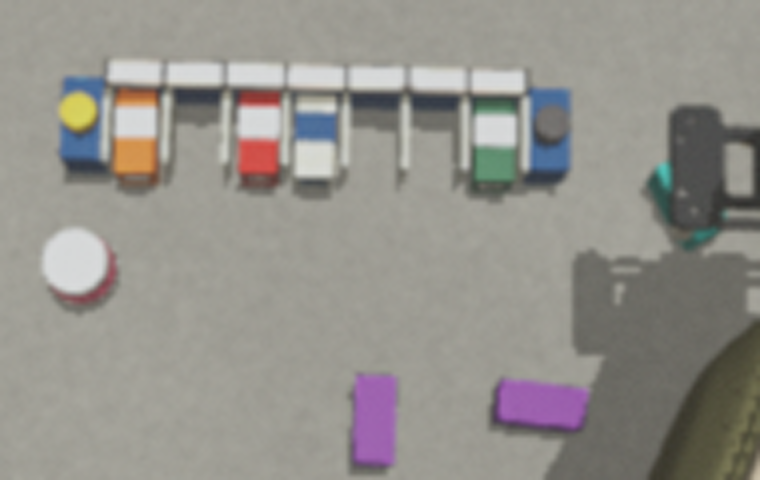

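Red sits in gap 3 at top view (299,173), its near end in line with the filed cartons; nothing else has moved and the arm is clear. Handing in.

```bash
python3 -c "
from workcell import ctrl
print(ctrl.sign_off())"
```

```text
the job is handed in; nothing more can be done
None
```

The red carton is home in the third gap from the yellow knob, and the job was handed in at about 19 s of the 67 s allowed.

- **Rail:** I pressed the shut fingertips onto the rail over gap 1 at about 5.8 N, roughly 6 mm down. I ran them along to gap 3 (rack y about +43 mm, 5.4 N) and lifted straight off there. I read force and height only at the two ends of the run; both showed the rail pressed.
- **Carton:** I pushed it sideways along the bench until it stood in front of gap 3, square to within about 2 mm. I then pushed it end first until the fingers stopped moving and the force rose to 8.4 N against the back stop.
- **Last checks:** In the final pictures, the red carton's near end and band line up with the filed cartons to within 1–3 mm, about what the cameras can resolve. By the top camera the jar and the filed cartons measured the same as at the start. The purple and turquoise cartons look unmoved, and the bottles were not in the final close-ups.
- **Disagreements:** The two cameras differed by up to about 3 mm on position, so I rely on the contact force for "fully home". During that last push, the upward force also reached 5.9 N, probably friction, and nothing tipped or lifted.

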